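# Set the breakfast tray and serve a roll with the tongs

### The job

Get the breakfast tray ready: first lay the spreader flat, right side up, in the tray's long narrow compartment and let go of it. Then take up the kitchen tongs, close them on the bread roll, lift it off its board (the gripper itself must not touch the roll) and finish still holding the roll in the tongs, motionless about 10 cm above the middle of the tray's broad compartment, ready to serve. Leave the bowl and the scoop where they are.

Things in the scene. Friction and masses are not known exactly. Their poses are not given: they have to be found in the camera images.
- tray: pale wooden tray, 235 (its x) x 177 (its y) x 16 mm high, fixed to the bar; origin at the centre of its underside. Floor 6 mm thick, walls 5 mm thick standing 10 mm above the floor. A wall along x splits it into a long narrow compartment on its -y side and a broad one on its +y side. Its yaw varies.
- tray_long (a point): centre of the inner floor of the long narrow compartment (inside 225 mm along the tray's x, 46 mm along its y); axes as the tray
- tray_broad (a point): centre of the inner floor of the broad compartment (inside 225 mm along the tray's x, 116 mm along its y); axes as the tray
- spreader: butter spreader, 195 mm long, 60 g, lying on its flat underside; origin at its underside near the centre of mass, x towards the blade tip, z up. Dark wooden handle 16 mm wide, 20 mm high, x = -65 to +40 mm; steel blade 26 mm wide, 3 mm thick, flush with the underside, to x = +130 mm. Pinch the handle across y at the origin. May lie either way round in the tray.
- spreader_mid (a point): middle of the spreader's length, on the underside: 32.5 mm along its x from the origin
- tongs: steel kitchen tongs lying flat on the bar, arms spread left and right, 120 g, 26 mm high, 220 mm long; origin at the underside, on the centre line at the place to grip (pinch both arms across y), 85 mm ahead of the hinge; x along the centre line to the jaws, z up. At the origin 64 mm over both arms' outsides when open, 39 mm when the jaws are 56 mm apart. Each arm is a 4 mm strip.
- tongs_jaw (a point): point between the jaws: on the tongs' centre line, 90 mm ahead of their origin, 13 mm above their underside; axes as the tongs. Jaws: flat upright plates 26 mm high, from 65 to 115 mm ahead of the origin, 108 mm apart inside when open, about 80 mm when the grip is pinched to 50 mm (enough to carry the open tongs), parallel at 56 mm.
- tongs_left (a joint): angle of the left arm, rad: 0 open, grows as it closes, 0.15 with the jaws 56 mm apart, 0.29 at the stop; the right arm mirrors it. A spring holds the arms open: pinched at the origin each arm gives about 1.2 mm per newton (about 11 N for jaws 56 mm apart); let go, they spring open.
- board: round wooden board under the roll, 120 mm across, 15 mm high, fixed; origin at the centre of its underside
- roll: bread roll, round with upright sides and domed top, 56 mm across (widest from 7 to 25 mm above its underside), 40 mm high, about 50 g, sitting on the round board; origin at the centre of its underside, z up
- bowl: navy ceramic bowl, 124 mm across and 60 mm high, beyond the work; leave alone; origin at the centre of its underside
- scoop: aluminium scoop, about 180 mm long, 34 mm high, beyond the work; leave alone; origin under the middle of its pan
Not all that is in view belongs to the job. What is meant by the spreader is not blue, and is the larger of those in its own colour.

How it is judged:
By the outcome, as a careful person would: the job done as asked, in the order asked, and still so for the second after the job is handed in, while the arm keeps its last pose, push and grip.
It also fails if it takes over 58 s, if anything falls off the work surface, if the arm or the gripper's body presses on something with over 40 N, if the wrist force passes 120 N, or if a joint passes its speed limit or range.

### The arm

A 6-joint arm with a two-finger parallel gripper is mounted at the origin on the work surface. World frame = base frame: x ahead of the robot, y to its left, z up, the work surface at z = 0. Lengths are in m, angles in rad, forces in N, time in s.
With the tool pointing down it reaches from about 0.225 to 0.875 m from the base axis. Payload 3.4 kg.
Tool frame: the origin (TCP) lies between the finger pads; the fingertips stand 22 mm ahead of it and the grasp point (between the pads) lies 3 mm ahead of it (manip.finger_overhang is the distance from the TCP to the fingertips, in m); z points along the fingers, y is the line along which they close (so a half turn about z gives the same grasp; the last joint's range is limited). The gripper opens to 85 mm and grips with 20 to 120 N. Pads are 22 mm wide; open, the fingers measure 114 mm over their backs; the gripper's body (76 mm by 85 mm) begins 54 mm behind the grasp point. The pads swing forward as they close: fully open they stand 13 mm farther back than shut.
Start: joints at [-1.447, 0.276, 1.505, -0, 1.361, -0.121], TCP at [0.139, -0.558, 0.253] pointing down, gripper open.
Joint ranges: [-2.89, 2.89], [-0.75, 2.08], [0.22, 2.7], [-1.18, 4.32], [0.11, 2.71], [-2.7, 2.7]. Speed limits (rad/s): [2.57, 2.57, 3.14, 3.14, 3.14, 3.14].

### API

Orientations are given as a unit quaternion [w, x, y, z].
In Python, from rig import get_state, eyes, order, manip gives the robot as it stands.
- The arm moves only by the tool drive_tool, never from a script. Its argument "rows" is a list of rows, each a list of 4 numbers: the shift along the tool's x, y, z in units of 25 mm (1.0 is 25 mm), then the turn about the tool's z in units of 6 degrees (1.0 is 6 degrees). A call has exactly 8 rows; each row is the pose to reach, as a shift and turn from the pose commanded when the call began, along the tool's axes at that moment; what a row does not reach only later rows make up. A row lasts 1/12 s, in which the tool goes at most 41.7 mm and 7.16 degrees, less where a joint would pass 70% of its speed; a pose out of reach is approached as far as the arm can. A call with a gripper value outside its range is refused whole. "grip" is the finger opening in mm, from 0 to 85.4, set as the call begins (left out, the last holds). The fingers move at their own pace and stop on an object; "newtons" is the grip in N (left out, the last holds). Time passes only in rows, so rows that repeat a pose let the fingers close, or fill a call up. It gives the time, the measured TCP pose, the force, the opening and the grip force at its end, in the units of the state.
- get_state(): the state, without advancing time (a new reading comes with each control period).
- eyes.get_image(name): name is "scene" or "top"; returns (picture, depth): 480x640x3 uint8, red, green, blue; 480x640 float32, m along the optical axis (not along the pixel's ray), 0 where there is no reading.
- eyes.camera_info(name): a dict with "fx", "fy", "cx", "cy" (pixels), "R" (3x3) and "t" (3): a world point X has camera coordinates R X + t. Camera axes: x right, y down, z forward; pixel columns grow to the right and rows downward; lengths in m; the calibration is good to about 2 mm. A picture is of the moment at which its call begins. camera_info takes no time and is no camera call.
- order.sign_off(): hands the job in; it is judged then, once.
The state is a dict: "clock": time; "qpos": joint angles; "qd": joint speeds; "effort": joint torques, N m; "position": TCP position; "ee_rot": TCP orientation; "contact_force": force on the tool from outside, world axes, zero at the start; "moment": the same for the moment, N m; "width": finger opening in m; "gripper_force": force on a finger pad.
Only numpy, scipy, OpenCV 4.12 (cv2) and the standard library are available. Lean on these libraries where they do the work, as an engineer would, in place of code of your own. Each camera call takes 0.05 s, during which the arm holds its last target. There are 200 camera calls.

## Working session

There is one attempt and no reset: what is moved stays moved. The work goes in short steps, Python scripts to look and compute and a tool call to move; the robot and the scene stay as the last step left them, time stands still between calls to the robot, and variables do not carry over. Pictures are saved under pics/ and viewed, at most 12 in all, crops included, and the job is handed in when it is done.

Besides the shell and the picture viewer there is one more tool, called after ">>>" as name([rows], argument=value, ...), one row to a line, values as JSON. drive_tool: Moves the arm, as the interface text tells. Its arguments: {"type":"object","properties":{"rows":{"type":"array","items":{"type":"array","items":{"type":"number"}}},"grip":{"type":"number"},"newtons":{"type":"number"}},"required":["rows"]}

```bash
mkdir -p pics
cat > h.py <<'E'
import numpy as np, cv2
from rig import get_state, eyes, order, manip
def snap(n,f):
    im,d=eyes.get_image(n); cv2.imwrite(f'pics/{f}.png',im[:,:,::-1]); np.savez(f'pics/{f}.npz',im=im,d=d); return im,d
def world(n,d):
    c=eyes.camera_info(n); v,u=np.mgrid[0:480,0:640]
    P=np.stack([(u-c['cx'])/c['fx']*d,(v-c['cy'])/c['fy']*d,d],-1)
    return (P-np.array(c['t']))@np.array(c['R'])
E
python3 - <<'E'
from h import *
print(get_state())
for n in('top','scene'):
    snap(n,n+'0'); c=eyes.camera_info(n); print(n,c['fx'],-np.array(c['R']).T@np.array(c['t']),np.round(c['R'],2).tolist())
E
```

```text
{'clock': 0.0, 'qpos': array([-1.44701088e+00,  2.76627376e-01,  1.50614535e+00,  2.61614808e-05,
        1.36071747e+00, -1.21012547e-01]), 'qd': array([ 7.98195884e-05, -1.05645993e-03,  9.92215780e-04,  1.11944672e-03,
        1.39126643e-03,  5.70698821e-04]), 'effort': array([-1.61783282e-03, -4.16781700e+01, -2.45806503e+01, -2.07081998e-04,
        1.09940246e-02,  1.00555511e-05]), 'position': array([ 0.13929188, -0.55736247,  0.25241635]), 'ee_rot': array([-9.48789796e-04,  9.92518478e-01,  1.22090832e-01,  1.14751202e-05]), 'contact_force': array([-0.5659996 , -0.0998649 , -1.08105251]), 'moment': array([ 0.0231924 ,  0.02083824, -0.02841684]), 'gripper_force': 0.0, 'width': 0.08527970951936444}
top 446.3027039633883 [ 0.46964963 -0.1118668   1.06784063] [[0.0, -1.0, -0.03], [-0.99, 0.0, -0.11], [0.11, 0.03, -0.99]]
scene 505.4692877582173 [1.35541131 0.31981526 0.76679424] [[-0.48, 0.88, 0.0], [0.57, 0.31, -0.76], [-0.67, -0.36, -0.65]]
```

View pics/top0.png

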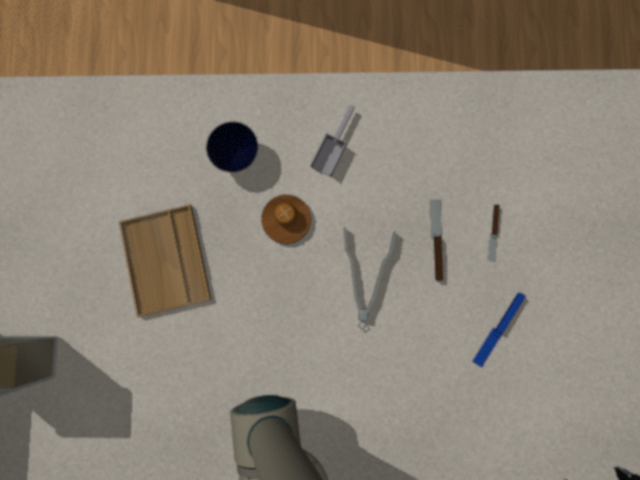

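View pics/scene0.png

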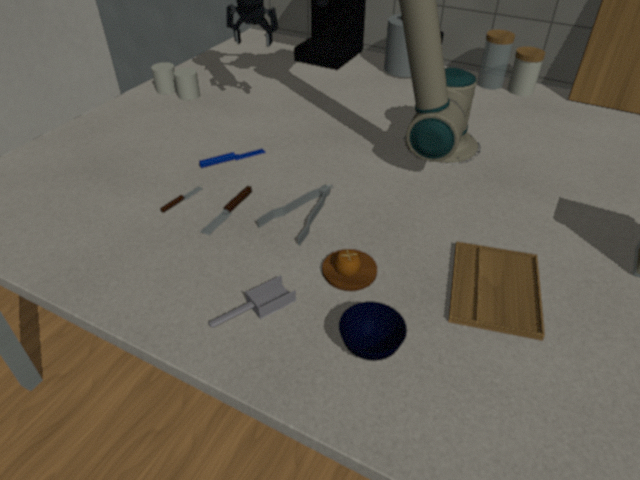

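The top view shows the spreader (larger dark handle) at about (438,258) with its blade up to (435,202). The tongs have their hinge at (363,318) and jaws near (348,232) and (397,237). The roll is at (285,213) on its board. The tray is centred at about (166,261) with the narrow compartment on its right, and the decoys are the small brown spreader and the blue one.

```bash
cat > m.py <<'E'
from h import *
def load(f,n):
    z=np.load(f'pics/{f}.npz'); return z['im'].astype(int),world(n,z['d'])
def at(n,u,v,z):  # ray through pixel to height z
    c=eyes.camera_info(n); R=np.array(c['R']); o=-R.T@np.array(c['t'])
    r=R.T@np.array([(u-c['cx'])/c['fx'],(v-c['cy'])/c['fy'],1]); return o+r*(z-o[2])/r[2]
def rect(n,mask,z):
    k,l,s,_=cv2.connectedComponentsWithStats(mask.astype(np.uint8)); i=1+np.argmax(s[1:,4]); m=l==i
    vu=np.argwhere(m); P=np.array([at(n,u,v,z)[:2] for v,u in vu])
    (c,wh,a)=cv2.minAreaRect((P*1000).astype(np.float32)); return np.round(c,1),np.round(wh,1),round(a,1),len(P),m
E
python3 - <<'E'
from m import *
im,W=load('top0','top'); n='top'
R,G,B=im[...,0],im[...,1],im[...,2]
def box(a,b,c,d):
    m=np.zeros((480,640),bool); m[b:d,a:c]=1; return m
print('table z',np.median(W[330:400,400:460,2]), 'noise',W[330:400,400:460,2].std())
dark=(R-B>20)
r=rect(n,dark&box(420,190,460,290),.018); print('handle',r[:4], 'z',np.percentile(W[r[4]][:,2],[10,50,90]))
r=rect(n,dark&box(110,195,220,325),.014); print('tray',r[:4],'z',np.percentile(W[r[4]][:,2],[5,50,95]))
r=rect(n,dark&box(255,190,320,250),.015); print('board',r[:4],'z',np.percentile(W[r[4]][:,2],[5,50,95]))
b=box(330,215,410,335)&(W[...,2]>.012)
r=rect(n,b,.026);print('tongs',r[:4],np.percentile(W[r[4]][:,2],[5,50,95]))
cv2.imwrite('pics/a.png',cv2.resize(im[190:340,250:450,::-1].astype(np.uint8),(800,600),interpolation=cv2.INTER_CUBIC))
rb=box(255,190,320,250)&(W[...,2]>.035); P=W[rb]; print('roll',len(P),P.mean(0),P.min(0),P.max(0))
print('grey bg',im[350,430],'blade',im[205:235:6,436])
E
```

```text
table z 0.0007316890377159276 noise 0.08372531806397632
handle (array([ 534.2, -359.9]), array([98.3, 14.5]), 0.8, 263) z [0.0182622  0.02068305 0.02337838]Traceback (most recent call last):
  File "<stdin>", line 9, in <module>
  File "m.py", line 9, in rect
    vu=np.argwhere(m); P=np.array([at(n,u,v,z)[:2] for v,u in vu])
                                   ~~^^^^^^^^^
  File "m.py", line 5, in at
    c=eyes.camera_info(n); R=np.array(c['R']); o=-R.T@np.array(c['t'])
ValueError: time passes only in moves, steps and waits
```

```bash
python3 - <<'E'
s=open('h.py').read()
s=s.replace("def snap","import pickle,os\nif not os.path.exists('cams.pkl'): pickle.dump({n:eyes.camera_info(n) for n in('top','scene')},open('cams.pkl','wb'))\nCAM=pickle.load(open('cams.pkl','rb'))\ndef snap").replace("c=eyes.camera_info(n); v,u","c=CAM[n]; v,u")
open('h.py','w').write(s)
s=open('m.py').read().replace("eyes.camera_info(n)","CAM[n]"); open('m.py','w').write(s)
E
python3 - <<'E'
from m import *
im,W=load('top0','top'); n='top'
R,G,B=im[...,0],im[...,1],im[...,2]
def box(a,b,c,d):
    m=np.zeros((480,640),bool); m[b:d,a:c]=1; return m
dark=(R-B>20)
r=rect(n,dark&box(420,190,460,290),.018); print('handle',r[:4], 'z',np.percentile(W[r[4]][:,2],[10,50,90]))
r=rect(n,dark&box(110,195,220,325),.014); print('tray',r[:4],'z',np.percentile(W[r[4]][:,2],[5,50,95]))
r=rect(n,dark&box(255,190,320,250),.015); print('board',r[:4],'z',np.percentile(W[r[4]][:,2],[5,50,95]))
b=box(330,215,410,335)&(W[...,2]>.012)
r=rect(n,b,.026);print('tongs',r[:4],np.percentile(W[r[4]][:,2],[5,50,95]))
cv2.imwrite('pics/a.png',cv2.resize(im[190:340,250:450,::-1].astype(np.uint8),(800,600),interpolation=cv2.INTER_CUBIC))
rb=box(255,190,320,250)&(W[...,2]>.035); P=W[rb]; print('roll',len(P),P.mean(0),P.min(0),P.max(0))
print('grey bg',im[350,430],'blade',im[205:235:6,436].tolist())
E
```

```text
handle (array([ 534.2, -359.9]), array([98.3, 14.5]), 0.8, 263) z [0.0182622  0.02068305 0.02337838]
tray (array([530.5, 291.5]), array([240., 184.]), 13.5, 7607) z [0.00402299 0.00799237 0.01814167]
board (array([ 6.302e+02, -4.000e-01]), array([122.3, 120.8]), 89.9, 2044) z [0.00979256 0.01697989 0.05469838]
tongs (array([ 485., -189.]), array([122.4, 234.1]), 85.4, 505) [0.01430754 0.02637893 0.03061485]
roll 456 [ 0.62971815 -0.00469584  0.07292014] [ 0.46964963 -0.1118668   0.03653812] [0.66151931 0.02655161 1.06784063]
grey bg [155 149 139] blade [[113, 116, 115], [114, 119, 116], [114, 118, 115], [114, 119, 116], [115, 118, 117]]
```

View pics/a.png

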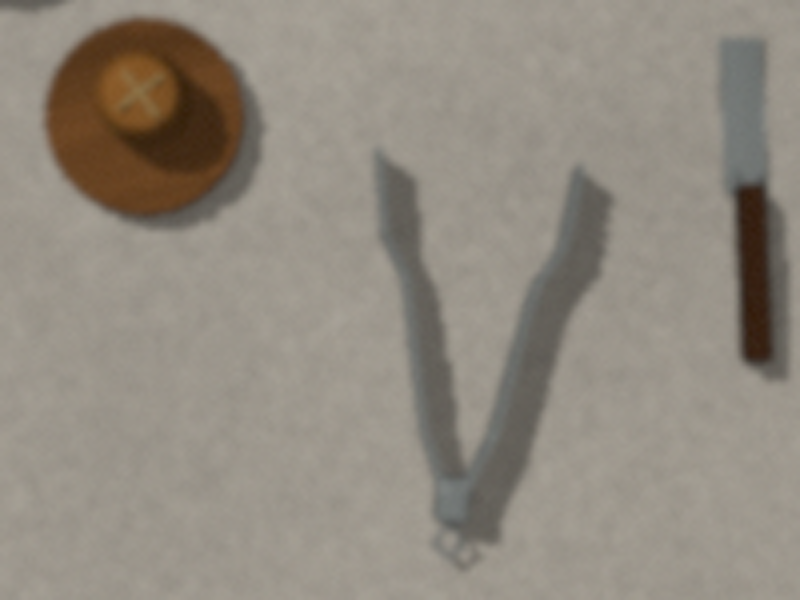

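The crop shows the tongs' jaw tips at crop (379,150) and (579,168), the hinge at (453,495), and the roll centre at (140,92). The spreader runs from (757,360) to its blade end at (743,38).

Run:
```python
from m import *
im,W=load('top0','top'); n='top'
c=lambda u,v,z: at(n,250+u/4-.4,190+v/4-.4,z)
l,r,h=c(379,150,.026),c(579,168,.026),c(453,495,.026)
m=(l+r)/2; d=(m-h)[:2]; L=np.hypot(*d); print('tongs tips',l,r,'hinge',h,'len',L,'gap',np.hypot(*(l-r)[:2]),'yaw',np.degrees(np.arctan2(d[1],d[0])),'origin',h[:2]+d/L*.085, m[:2]-d/L*.115)
bl,hb,hf=c(743,38,.003),c(757,362,.02),c(750.5,185,.02)
for nm,a,b in(('all',hb,bl),('handle',hb,hf)):
    e=(b-a)[:2]; print('spreader',nm,a,b,np.hypot(*e),np.degrees(np.arctan2(e[1],e[0])), a[:2]+e/np.hypot(*e)*.065)
R,G,B=im[...,0],im[...,1],im[...,2]
k=np.zeros((480,640),bool);k[195:325,110:220]=1
_,_,_,_,mk=rect(n,(R-B>20)&k,.014)
P=np.array([at(n,u,v,.014)[:2] for v,u in np.argwhere(mk)])
print('tray corners',cv2.boxPoints(cv2.minAreaRect((P*1000).astype(np.float32))).round(1).tolist())
rb=np.zeros((480,640),bool);rb[190:250,255:320]=1; rb&=(W[...,2]>.04)&(W[...,2]<.08); p=W[rb]; print('roll',len(p),p.mean(0),np.percentile(p,[2,98],axis=0), c(140,92,.050))
ims,S=load('scene0','scene')
def grid(W,im,x0,x1,y0,y1,lo,hi):
    m=(W[...,0]>x0)&(W[...,0]<x1)&(W[...,1]>y0)&(W[...,1]<y1)&(W[...,2]>lo)&(W[...,2]<hi); return W[m]
for lab,b in(('roll',(.56,.70,-.07,.07,.03,.07)),('tray',(.38,.68,.16,.43,.012,.03)),('handle',(.45,.6,-.4,-.32,.012,.03)),('tongs',(.36,.62,-.27,-.1,.018,.035))):
    for nm,w,i in(('top',W,im),('scn',S,ims)):
        p=grid(w,i,*b); q=cv2.minAreaRect((p[:,:2]*1000).astype(np.float32)); print(lab,nm,len(p),np.round(np.ravel([*q[0],*q[1],q[2]]),1),p.mean(0).round(4))
```

```text
tongs tips [ 0.60617475 -0.14064385  0.026     ] [ 0.59530849 -0.25747712  0.026     ] hinge [ 0.40614559 -0.182225    0.026     ] len 0.19532293877927706 gap 0.11733749647948315 yaw -4.944635725185835 origin [ 0.49082926 -0.18955141] [ 0.4861696  -0.18914828]
spreader all [ 0.48254491 -0.35916632  0.02      ] [ 0.67662966 -0.3601625   0.003     ] 0.19408730349729492 -0.2940793673248673 [ 0.54754405 -0.35949994]
spreader handle [ 0.48254491 -0.35916632  0.02      ] [ 0.58581418 -0.35822796  0.02      ] 0.10327353669732289 0.520607612916035 [ 0.54754223 -0.35857572]
tray corners [[392.29998779296875, 352.79998779296875], [435.3999938964844, 174.0], [668.7999877929688, 230.1999969482422], [625.7000122070312, 409.0]]
roll 434 [ 0.6336674  -0.00208998  0.05096897] [[ 0.61079972 -0.02591392  0.04113099]
 [ 0.65856004  0.02319005  0.05850155]] [ 0.63715748 -0.00202673  0.05      ]
roll top 453 [634.4  -0.8  53.9  54.4   1.4] [ 0.633  -0.0024  0.0503]
roll scn 476 [639.9   0.7  50.   53.7  46.7] [0.6457 0.0028 0.0463]
tray top 1189 [529.5 291.5 235.5 180.3  13.7] [0.532  0.2854 0.0166]
tray scn 1078 [529.6 290.7 241.3 177.5  13.7] [0.5443 0.2924 0.0151]
handle top 341 [ 539.3 -358.9  113.2   16.8    0.7] [ 0.5347 -0.3582  0.02  ]
handle scn 213 [ 539.8 -357.6  113.5   18.3    2.2] [ 0.5403 -0.357   0.018 ]
tongs top 438 [ 488.8 -189.4  122.7  226.3   85.3] [ 0.4831 -0.1901  0.0264]
tongs scn 450 [ 497.7 -190.3  125.6  214.6   85.3] [ 0.4984 -0.1951  0.0235]
```

```bash
cat > go.py <<'E'
import sys; from h import *
from scipy.spatial.transform import Rotation as Ro
x,y,z,yaw=map(float,sys.argv[1:5]); s=get_state(); w=s['ee_rot']
M=Ro.from_quat([*w[1:],w[0]]).as_matrix(); psi=np.degrees(np.arctan2(M[1,0],M[0,0]))
d=(np.array([x,y,z])-s['position']); t=-((yaw-psi+180)%360-180)
print('clock',round(s['clock'],2),'pos',s['position'].round(4),'psi',round(psi,2),'tilt',np.degrees(np.arccos(-M[2,2])).round(2),'q',s['qpos'].round(2),'w',round(s['width'],4),'F',s['contact_force'].round(1),s['gripper_force'])
print('rows units',(M.T@d/.025).round(2),'turn units',round(t/6,2),'min rows',np.linalg.norm(d)/.0417,abs(t)/7.16)
E
python3 go.py .547 -.359 .10 0.3
```

```text
clock 0.1 pos [ 0.1393 -0.5574  0.2525] psi 14.03 tilt 0.1 q [-1.45  0.28  1.51  0.    1.36 -0.12] w 0.0856 F [-0.4  0.4 -0.1] 0.0
rows units [17.74 -3.74  6.11] turn units 2.29 min rows 11.47173276612765 1.917206400994744
```

>>> drive_tool([
  [0.5,-0.1,0.2,0.2],
  [1.5,-0.3,0.5,0.6],
  [2.8,-0.6,1,1],
  [4.1,-0.9,1.5,1.4],
  [5.4,-1.2,1.9,1.8],
  [6.7,-1.4,2.3,2.1],
  [8,-1.7,2.7,2.29],
  [9.3,-2,3.1,2.29],
], grip=50, newtons=40)

```text
clock: 0.77
position: [0.3539, -0.4519, 0.1749]
ee_rot: [-0.0, 1.0, 0.002, -0.0]
contact_force: [-1.0, 0.1, 0.4]
width: 0.0497
gripper_force: 0.0
```

```bash
python3 go.py .547 -.359 .09 0.3
```

```text
clock 0.77 pos [ 0.3539 -0.4519  0.1749] psi 0.23 tilt 0.04 q [-1.03  0.33  1.63 -0.    1.18  0.54] w 0.0497 F [-1.   0.1  0.4] 0.0
rows units [ 7.74 -3.68  3.4 ] turn units -0.01 min rows 5.527547950929132 0.009276107867364103
```

>>> drive_tool([
  [1.2,-0.6,0.5,0],
  [2.5,-1.2,1.1,0],
  [3.8,-1.8,1.7,0],
  [5.1,-2.4,2.3,0],
  [6.3,-3,2.8,0],
  [7.2,-3.45,3.2,0],
  [7.74,-3.68,3.4,0],
  [7.74,-3.68,3.4,0],
])

```text
clock: 1.43
position: [0.5477, -0.3581, 0.0889]
ee_rot: [-0.001, 1.0, 0.004, -0.001]
contact_force: [-0.7, 0.3, -0.7]
width: 0.0501
gripper_force: 0.0
```

```bash
python3 go.py .547 -.359 .034 0.3
python3 - <<'E'
from h import *
im,d=snap('scene','s1'); cv2.imwrite('pics/s1c.png',cv2.resize(im[100:300,120:400,::-1],(800,571),interpolation=cv2.INTER_CUBIC))
E
```

```text
clock 1.43 pos [ 0.5477 -0.3581  0.0889] psi 0.46 tilt 0.13 q [-0.69  0.51  1.55  0.    1.08  0.88] w 0.0501 F [-0.7  0.3 -0.7] 0.0
rows units [-0.03  0.04  2.19] turn units 0.03 min rows 1.3161403025526774 0.02261427945927782
```

View pics/s1c.png

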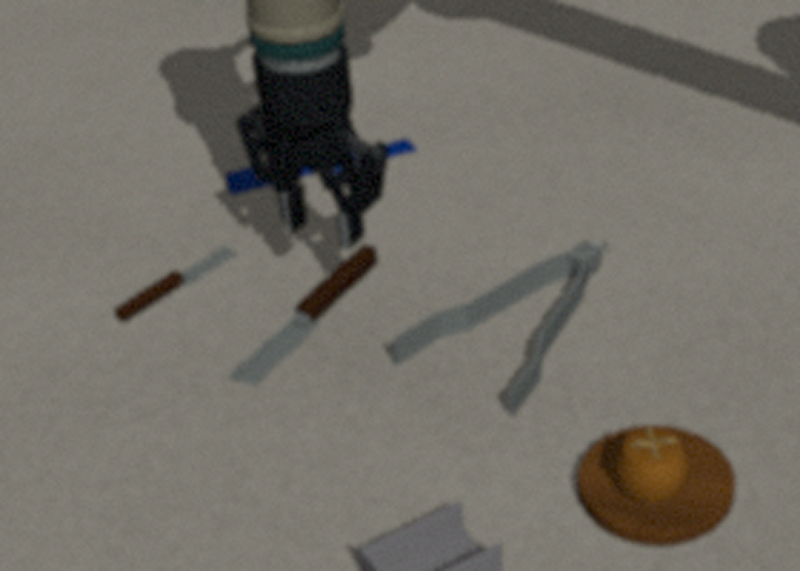

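The gripper is above the spreader's handle, with its fingers straddling it at about crop (320,230). Next I go down, then close.

>>> drive_tool([
  [0,0,0.7,0],
  [0,0.04,1.4,0],
  [0,0.04,2.0,0],
  [0,0.04,2.19,0],
  [0,0.04,2.19,0],
  [0,0.04,2.19,0],
  [0,0.04,2.19,0],
  [0,0.04,2.19,0],
])

```text
clock: 2.15
position: [0.5463, -0.3619, 0.0375]
ee_rot: [0.001, 1.0, 0.002, 0.001]
contact_force: [0.3, -0.4, -0.5]
width: 0.0498
gripper_force: 0.0
```

>>> drive_tool([
  [0,0,0,0],
  [0,0,0,0],
  [0,0,0,0],
  [0,0,0,0],
  [0,0,0,0],
  [0,0,0,0],
  [0,0,0,0],
  [0,0,0,0],
], grip=5, newtons=40)

```text
clock: 2.82
position: [0.5461, -0.3611, 0.0367]
ee_rot: [0.0, 1.0, 0.003, 0.0]
contact_force: [-0.4, 1.6, 5.2]
width: 0.014
gripper_force: 39.6
```

```bash
python3 go.py .5126 .2246 .10 13.6
```

```text
clock 2.82 pos [ 0.5461 -0.3611  0.0367] psi 0.29 tilt 0.05 q [-0.69  0.57  1.61  0.    0.97  0.88] w 0.014 F [-0.4  1.6  5.2] 39.56767201423645
rows units [ -1.22 -23.43  -2.54] turn units -2.22 min rows 14.150849504934493 1.8585402342786455
```

>>> drive_tool([
  [0,0,0,0],
  [0,0,0,0],
  [0,0,0,0],
  [0,0,0.06,0],
  [0,0.0,0.12,0],
  [0,0,0.12,0],
  [0,0,0.12,0],
  [0,0,0.12,0],
], grip=35)

```text
clock: 3.48
position: [0.5458, -0.361, 0.0329]
ee_rot: [-0.0, 1.0, 0.002, -0.0]
contact_force: [1.0, -0.3, -0.6]
width: 0.0351
gripper_force: 0.0
```

>>> drive_tool([
  [0,0,0,0],
  [0,0,0,0],
  [0,0,0,0],
  [0,0,0,0],
  [0,0,0,0],
  [0,0,0,0],
  [0,0,0,0],
  [0,0,0,0],
], grip=5, newtons=40)

```text
clock: 4.15
position: [0.546, -0.3612, 0.0333]
ee_rot: [0.0, 1.0, 0.003, 0.0]
contact_force: [0.5, -0.2, 1.6]
width: 0.0148
gripper_force: 40.8
```

>>> drive_tool([
  [0,0,-0.2,0],
  [0,0,-0.6,0],
  [0,0,-1.2,0],
  [0,0,-1.8,0],
  [0,0,-2.4,0],
  [0,0,-2.4,0],
  [0,0,-2.4,0],
  [0,0,-2.4,0],
])

```text
clock: 4.82
position: [0.5454, -0.3607, 0.0926]
ee_rot: [-0.0, 1.0, 0.002, -0.0]
contact_force: [-0.4, -1.7, -0.9]
width: 0.0145
gripper_force: 40.5
```

```bash
python3 - <<'E'
from h import *
im,d=snap('scene','s2'); cv2.imwrite('pics/s2c.png',cv2.resize(im[100:300,120:400,::-1],(800,571),interpolation=cv2.INTER_CUBIC))
E
python3 go.py .5126 .2246 .10 13.6
```

```text
clock 4.87 pos [ 0.5452 -0.3606  0.0921] psi 0.29 tilt 0.11 q [-0.69  0.51  1.55 -0.    1.08  0.88] w 0.0143 F [ 0.4  1.  -0.3] 40.475449562072754
rows units [ -1.19 -23.41  -0.29] turn units -2.22 min rows 14.055649472663625 1.8595051279203987
```

View pics/s2c.png

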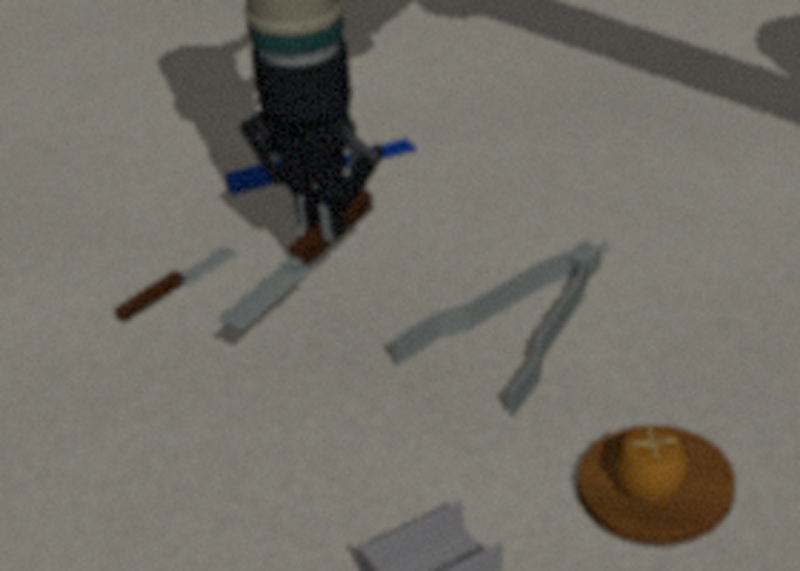

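Spreader held level at the handle and lifted. Moving to the tray, going high first to clear the roll.

>>> drive_tool([
  [0,-0.3,-0.7,0],
  [-0.1,-1,-1.4,-0.2],
  [-0.2,-2.2,-2,-0.5],
  [-0.3,-3.6,-2.3,-0.8],
  [-0.4,-5.1,-2.3,-1.2],
  [-0.5,-6.6,-2.3,-1.6],
  [-0.6,-8.1,-2.3,-1.9],
  [-0.7,-9.6,-2.3,-2.22],
])

```text
clock: 5.53
position: [0.526, -0.1194, 0.1495]
ee_rot: [-0.0, 0.993, 0.119, -0.001]
contact_force: [-0.0, -0.2, -1.1]
width: 0.0141
gripper_force: 40.5
```

```bash
python3 go.py .5112 .2235 .12 13.6
```

```text
clock 5.53 pos [ 0.526  -0.1194  0.1495] psi 13.66 tilt 0.12 q [-0.35  0.3   1.74  0.    1.1   0.98] w 0.0141 F [-0.  -0.2 -1.1] 40.462526679039
rows units [  2.66 -13.47   1.19] turn units 0.01 min rows 8.26013941891631 0.00836505386137718
```

>>> drive_tool([
  [0.3,-1.5,0,0],
  [0.6,-3,0,0],
  [0.9,-4.5,0,0],
  [1.2,-6,0,0],
  [1.5,-7.5,0,0],
  [1.8,-9,0,0],
  [2.1,-10.4,0,0],
  [2.3,-11.6,0,0],
])

```text
clock: 6.2
position: [0.5139, 0.1766, 0.1495]
ee_rot: [-0.0, 0.993, 0.119, -0.001]
contact_force: [0.4, -0.2, -0.8]
width: 0.0145
gripper_force: 40.5
```

>>> drive_tool([
  [0.1,-0.7,0.3,0],
  [0.2,-1.3,0.6,0],
  [0.3,-1.7,0.9,0],
  [0.36,-1.87,1.2,0],
  [0.36,-1.87,1.6,0],
  [0.36,-1.87,2.0,0],
  [0.36,-1.87,2.2,0],
  [0.36,-1.87,2.2,0],
])

```text
clock: 6.87
position: [0.5116, 0.2204, 0.0937]
ee_rot: [0.0, 0.993, 0.118, -0.002]
contact_force: [0.5, -0.3, -0.8]
width: 0.0146
gripper_force: 40.5
```

```bash
python3 - <<'E'
from h import *
for n,f in(('top','t3'),('scene','s3')): snap(n,f)
a=np.load('pics/t3.npz')['im'][195:325,110:240,::-1]; b=np.load('pics/s3.npz')['im'][220:350,430:560,::-1]
cv2.imwrite('pics/c3.png',cv2.resize(np.hstack([a,b]),(800,400),interpolation=cv2.INTER_CUBIC))
E
python3 go.py .5112 .2235 .04 13.6
```

```text
clock 6.97 pos [0.5127 0.221  0.0952] psi 13.54 tilt 0.04 q [ 0.28  0.38  1.77 -0.    0.99  1.62] w 0.0147 F [ 0.7  0.2 -0. ] 40.47817647457123
rows units [-0.03 -0.11  2.21] turn units -0.01 min rows 1.3267711325276834 0.008777693359353146
```

View pics/c3.png

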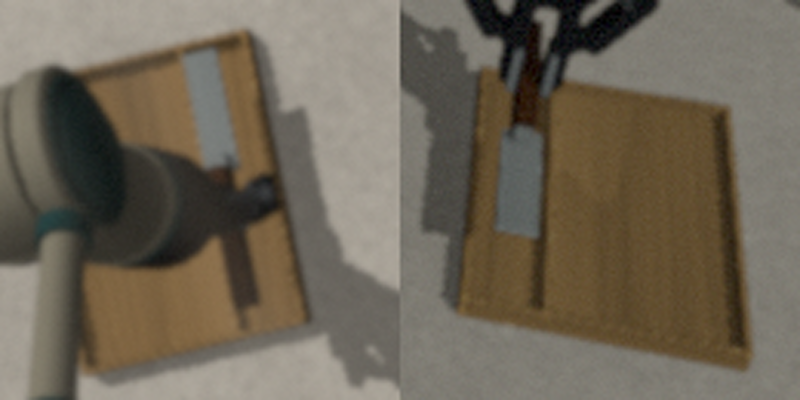

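Spreader held over the narrow compartment; in the top view its blade spans crop (185,50)-(235,165). I'll measure its pose from depth before lowering.

Run:
```python
from m import *
for f,n in(('t3','top'),('s3','scene')):
    im,W=load(f,n); R,B=im[...,0],im[...,2]
    m=(abs(R-B)<15)&(W[...,0]>.545)&(W[...,0]<.70)&(W[...,1]>.18)&(W[...,1]<.32)&(W[...,2]>.035)&(W[...,2]<.09)&(R>70)
    k,l,s,_=cv2.connectedComponentsWithStats(m.astype(np.uint8)); l=l==1+np.argmax(s[1:,4]); p=W[l]
    c,wh,a=cv2.minAreaRect((p[:,:2]*1000).astype(np.float32)); q=p.mean(0)
    A=np.c_[p[:,:2]-q[:2],np.ones(len(p))]; g=np.linalg.lstsq(A,p[:,2],rcond=None)[0]
    t=np.array([np.cos(np.radians(13.6)),np.sin(np.radians(13.6))]); nn=np.array([-t[1],t[0]])
    o=np.array([.530,.291]); print(n,len(p),c,wh,a,q,'tray local',(np.array(c)/1000-o)@t,(np.array(c)/1000-o)@nn,'slope',g)
```

```text
top 390 (593.5560302734375, 240.73483276367188) (92.85755920410156, 25.39463233947754) 13.980769157409668 [0.59523659 0.24033443 0.06508452] tray local 0.04995452513796541 -0.06380048150017768 slope [-0.02670768 -0.04666668  0.06508452]
scene 455 (594.6643676757812, 241.65272521972656) (94.09220123291016, 26.033021926879883) 13.67720890045166 [0.59573937 0.24180118 0.06403672] tray local 0.05124762104024367 -0.06316894262898504 slope [-0.02493197 -0.00796666  0.06403672]
```

>>> drive_tool([
  [0.05,-0.12,0.3,0],
  [0.05,-0.12,0.8,0],
  [0.05,-0.12,1.3,0],
  [0.05,-0.12,1.7,0],
  [0.05,-0.12,1.95,0],
  [0.05,-0.12,2.05,0],
  [0.05,-0.12,2.1,0],
  [0.05,-0.12,2.1,0],
])

```text
clock: 7.63
position: [0.5133, 0.2251, 0.043]
ee_rot: [0.0, 0.993, 0.118, 0.0]
contact_force: [0.0, -0.3, -0.3]
width: 0.0147
gripper_force: 40.5
```

```bash
python3 go.py .5112 .2235 .04 13.6
```

```text
clock 7.63 pos [0.5133 0.2251 0.043 ] psi 13.6 tilt 0.01 q [ 0.29  0.45  1.82 -0.    0.87  1.62] w 0.0147 F [ 0.  -0.3 -0.3] 40.474655628204346
rows units [-0.1   0.04  0.12] turn units 0.0 min rows 0.09575079189870048 0.00045413040330095607
```

Still 3 mm or so above the floor, so I lower gently until there is contact.

>>> drive_tool([
  [0,0,0.04,0],
  [0,0,0.07,0],
  [0,0,0.1,0],
  [0,0,0.1,0],
  [0,0,0.1,0],
  [0,0,0.1,0],
  [0,0,0.1,0],
  [0,0,0.1,0],
])

```text
clock: 8.3
position: [0.5131, 0.225, 0.0406]
ee_rot: [0.0, 0.993, 0.118, 0.0]
contact_force: [0.2, 0.3, 0.2]
width: 0.0144
gripper_force: 40.5
```

>>> drive_tool([
  [0,0,0.03,0],
  [0,0,0.06,0],
  [0,0,0.06,0],
  [0,0,0.06,0],
  [0,0,0.06,0],
  [0,0,0.06,0],
  [0,0,0.06,0],
  [0,0,0.06,0],
])

```text
clock: 8.97
position: [0.5132, 0.225, 0.0392]
ee_rot: [0.0, 0.993, 0.118, 0.0]
contact_force: [-0.7, -0.5, 3.9]
width: 0.015
gripper_force: 41.0
```

Contact at 3.9 N. I release and rise.

>>> drive_tool([
  [0,0,0,0],
  [0,0,0,0],
  [0,0,0,0],
  [0,0,0,0],
  [0,0,-0.3,0],
  [0,0,-1,0],
  [0,0,-2.2,0],
  [0,0,-3.5,0],
], grip=32)

```text
clock: 9.63
position: [0.5119, 0.2246, 0.1266]
ee_rot: [0.0, 0.993, 0.118, -0.002]
contact_force: [1.3, -0.5, -0.9]
width: 0.032
gripper_force: 0.0
```

```bash
python3 go.py .488 -.1905 .14 -4.9
```

```text
clock 9.63 pos [0.5119 0.2246 0.1266] psi 13.6 tilt 0.21 q [ 0.29  0.35  1.73 -0.    1.06  1.62] w 0.032 F [ 1.3 -0.5 -0.9] 0.0
rows units [-4.84 15.91 -0.51] turn units 3.08 min rows 9.97699669728752 2.583991124165666
```

>>> drive_tool([
  [-0.2,0.6,-0.4,0.2],
  [-0.6,1.9,-0.8,0.6],
  [-1,3.3,-1,1],
  [-1.4,4.7,-1,1.4],
  [-1.8,6.1,-1,1.8],
  [-2.2,7.5,-1,2.2],
  [-2.6,8.9,-0.8,2.6],
  [-3,10.3,-0.6,3.08],
], grip=85)

```text
clock: 10.3
position: [0.5008, -0.0446, 0.1424]
ee_rot: [0.0, 0.999, -0.044, 0.001]
contact_force: [0.8, 0.3, 0.2]
width: 0.0851
gripper_force: 0.0
```

```bash
python3 go.py .488 -.1905 .12 -4.9
python3 - <<'E'
from m import *
for n,f in(('top','t4'),('scene','s4')): snap(n,f)
t=np.array([np.cos(np.radians(13.6)),np.sin(np.radians(13.6))]); nn=np.array([-t[1],t[0]]); o=np.array([.530,.291])
a=np.load('pics/t4.npz')['im'][195:325,110:240,::-1]; b=np.load('pics/s4.npz')['im'][220:350,430:560,::-1]
cv2.imwrite('pics/c4.png',cv2.resize(np.hstack([a,b]),(800,400),interpolation=cv2.INTER_CUBIC))
E
```

```text
clock 10.3 pos [ 0.5008 -0.0446  0.1424] psi -4.99 tilt 0.12 q [-0.23  0.26  1.83 -0.    1.05  1.43] w 0.0851 F [0.8 0.3 0.2] 0.0
rows units [-0.    5.86  0.9 ] turn units -0.01 min rows 3.5520193287941684 0.012229724810857925
```

View pics/c4.png

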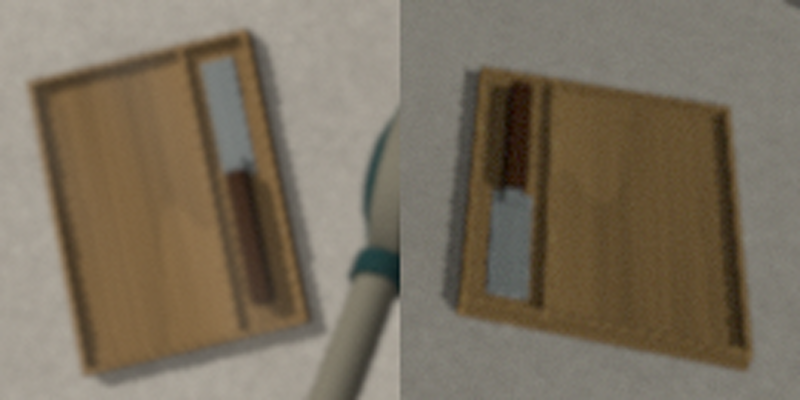

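The spreader lies flat in the narrow compartment, clear of the walls, with its blade towards tray +x. Next, the tongs.

>>> drive_tool([
  [0,0.6,0,0],
  [0,1.9,0.2,0],
  [0,3.3,0.5,0],
  [0,4.5,0.8,0],
  [0,5.4,0.9,0],
  [0,5.86,0.9,0],
  [0,5.86,0.9,0],
  [0,5.86,0.9,0],
])

```text
clock: 11.07
position: [0.4885, -0.1883, 0.1194]
ee_rot: [-0.0, 0.999, -0.043, 0.0]
contact_force: [-0.7, 0.5, 0.6]
width: 0.0851
gripper_force: 0.0
```

```bash
python3 go.py .488 -.1900 .023 -4.9
```

```text
clock 11.07 pos [ 0.4885 -0.1883  0.1194] psi -4.92 tilt 0.05 q [-0.5   0.31  1.82  0.    1.01  1.15] w 0.0851 F [-0.7  0.5  0.6] 0.0
rows units [-0.01  0.07  3.85] turn units -0.0 min rows 2.3115582911597787 0.0032854908136047034
```

>>> drive_tool([
  [0,0.05,0.6,0],
  [0,0.05,1.5,0],
  [0,0.05,2.4,0],
  [0,0.05,3.1,0],
  [0,0.05,3.6,0],
  [0,0.05,3.75,0],
  [0,0.05,3.8,0],
  [0,0.05,3.8,0],
])

```text
clock: 11.73
position: [0.4887, -0.1892, 0.0245]
ee_rot: [-0.0, 0.999, -0.042, 0.0]
contact_force: [-0.4, 0.2, 0.1]
width: 0.0849
gripper_force: 0.0
```

```bash
python3 go.py .488 -.1900 .023 -4.9
```

```text
clock 11.73 pos [ 0.4887 -0.1892  0.0245] psi -4.8 tilt 0.03 q [-0.5   0.43  1.92  0.    0.78  1.15] w 0.0849 F [-0.4  0.2  0.1] 0.0
rows units [-0.03  0.03  0.06] turn units 0.02 min rows 0.04443877575372574 0.013691949139912818
```

>>> drive_tool([
  [0,0,0,0],
  [0,0,0,0],
  [0,0,0,0],
  [0,0,0,0],
  [0,0,0,0],
  [0,0,0,0],
  [0,0,0,0],
  [0,0,0,0],
], grip=50, newtons=40)

```text
clock: 12.4
position: [0.4899, -0.191, 0.0262]
ee_rot: [0.001, 0.999, -0.043, 0.002]
contact_force: [-0.8, 0.9, 8.4]
width: 0.0503
gripper_force: 8.8
```

>>> drive_tool([
  [0,0,-0.1,0],
  [0,0,-0.3,0],
  [0,0,-0.6,0],
  [0,0,-1.0,0],
  [0,0,-1.5,0],
  [0,0,-2,0],
  [0,0,-2.5,0],
  [0,0,-3,0],
])

```text
clock: 13.07
position: [0.4881, -0.1901, 0.1004]
ee_rot: [0.0, 0.999, -0.043, 0.0]
contact_force: [0.6, 0.1, -0.9]
width: 0.0502
gripper_force: 5.9
```

```bash
python3 go.py .545 -.03 .13 0
python3 - <<'E'
from h import *
for n,f in(('top','t5'),('scene','s5')): snap(n,f)
a=np.load('pics/t5.npz')['im'][200:340,300:440,::-1]; b=np.load('pics/s5.npz')['im'][150:290,220:360,::-1]
cv2.imwrite('pics/c5.png',cv2.resize(np.hstack([a,b]),(800,400),interpolation=cv2.INTER_CUBIC))
E
```

```text
clock 13.07 pos [ 0.4881 -0.1901  0.1004] psi -4.88 tilt 0.03 q [-0.5   0.33  1.84 -0.    0.97  1.15] w 0.0502 F [ 0.6  0.1 -0.9] 5.939147814642638
rows units [ 1.72 -6.58 -1.18] turn units -0.81 min rows 4.136567578990959 0.6811156367683926
```

View pics/c5.png

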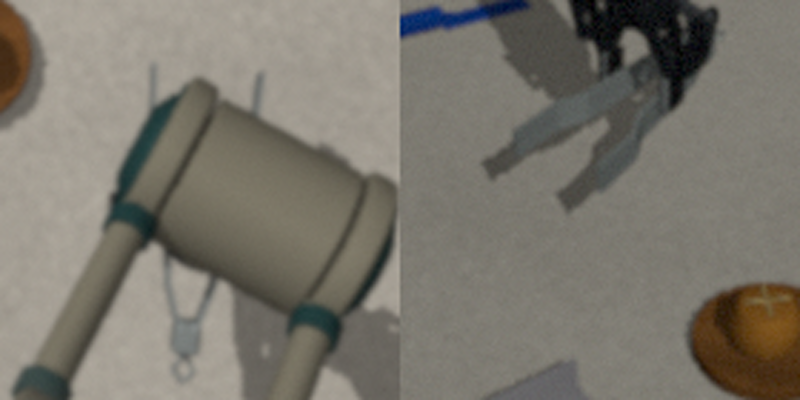

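The tongs are held and lifted roughly level; the top view shows the jaw tips at crop (152,65) and (260,72) and the hinge at (187,325). I'll measure their height, pitch and jaw point.

Run:
```python
from m import *
o=np.array([.4881,-.1901]); a=np.radians(-4.9); t=np.array([np.cos(a),np.sin(a)]); nn=np.array([-t[1],t[0]])
for f,n in(('t5','top'),('s5','scene')):
    im,W=load(f,n); q=W[...,:2]-o; X,Y,Z=q@t,q@nn,W[...,2]
    for lo,hi in((-.115,-.07),(.045,.065),(.065,.09),(.09,.13)):
        for sg in ((0,) if hi<0 else (1,-1)):
            m=(X>lo)&(X<hi)&(abs(Y)<.08)&(Z>.045)&(Z<.13)
            if sg: m&=(Y*sg>0)
            if m.sum()>3: print(n,lo,hi,sg,m.sum(),'x',np.percentile(X[m],[2,98]).round(4),'y',np.median(Y[m]).round(4),'z',np.percentile(Z[m],[3,50,97]).round(4))
```

```text
top -0.115 -0.07 0 157 x [-0.1134 -0.0718] y 0.0027 z [0.0832 0.0985 0.1024]
top 0.065 0.09 1 9 x [0.0814 0.0896] y 0.0421 z [0.1004 0.1022 0.1046]
top 0.065 0.09 -1 9 x [0.0834 0.0896] y -0.0377 z [0.0942 0.101  0.1034]
top 0.09 0.13 1 26 x [0.0919 0.1162] y 0.0425 z [0.0935 0.1021 0.1058]
top 0.09 0.13 -1 36 x [0.091  0.1142] y -0.0383 z [0.0809 0.1013 0.1067]
scene -0.115 -0.07 0 26 x [-0.1145 -0.0708] y 0.0097 z [0.0769 0.0877 0.1002]
scene 0.045 0.065 1 29 x [0.0454 0.0619] y 0.0329 z [0.0781 0.0951 0.1033]
scene 0.045 0.065 -1 83 x [0.0454 0.0644] y -0.0298 z [0.0769 0.0922 0.1032]
scene 0.065 0.09 1 64 x [0.0667 0.0896] y 0.0411 z [0.0775 0.0941 0.1033]
scene 0.065 0.09 -1 83 x [0.0653 0.0886] y -0.0367 z [0.0781 0.0926 0.1035]
scene 0.09 0.13 1 98 x [0.0904 0.1195] y 0.0422 z [0.0767 0.0918 0.1037]
scene 0.09 0.13 -1 109 x [0.0909 0.1192] y -0.0387 z [0.0781 0.0915 0.1038]
```

```bash
python3 go.py .5447 .0048 .12 -4.9
```

```text
clock 13.17 pos [ 0.4896 -0.1909  0.1016] psi -4.87 tilt 0.29 q [-0.5   0.33  1.84 -0.    0.97  1.15] w 0.0499 F [ 1.1 -0.9 -0.8] 5.936296472791582
rows units [ 1.53 -7.99 -0.75] turn units 0.0 min rows 4.895642922423417 0.003877524514522121
```

>>> drive_tool([
  [0.05,-0.2,-0.3,0],
  [0.15,-0.8,-0.6,0],
  [0.35,-1.8,-0.75,0],
  [0.6,-3,-0.75,0],
  [0.85,-4.3,-0.75,0],
  [1.1,-5.6,-0.75,0],
  [1.3,-6.7,-0.75,0],
  [1.45,-7.5,-0.75,0],
])

```text
clock: 13.83
position: [0.54, -0.0035, 0.1174]
ee_rot: [-0.001, 0.999, -0.042, -0.001]
contact_force: [0.4, -0.0, -1.3]
width: 0.0499
gripper_force: 5.9
```

>>> drive_tool([
  [0.06,-0.35,0,0],
  [0.08,-0.49,0,0],
  [0.08,-0.49,0,0],
  [0.08,-0.49,0,0],
  [0.08,-0.49,0,0],
  [0.08,-0.49,0,0],
  [0.08,-0.49,0,0],
  [0.08,-0.49,0,0],
])

```text
clock: 14.5
position: [0.5432, 0.0049, 0.1178]
ee_rot: [0.0, 0.999, -0.043, -0.0]
contact_force: [0.3, 0.8, -0.9]
width: 0.0502
gripper_force: 5.9
```

```bash
python3 go.py .5447 .0048 .045 -4.9
python3 - <<'E'
from m import *
for n,f in(('top','t6'),('scene','s6')): snap(n,f)
a=np.load('pics/t6.npz')['im'][170:290,240:360,::-1]; b=np.load('pics/s6.npz')['im'][190:310,280:400,::-1]
cv2.imwrite('pics/c6.png',cv2.resize(np.hstack([a,b]),(800,400),interpolation=cv2.INTER_CUBIC))
o=np.array([.6355,-.0015]); a=np.radians(-4.9); t=np.array([np.cos(a),np.sin(a)]); nn=np.array([-t[1],t[0]])
for f,n in(('t6','top'),('s6','scene')):
    im,W=load(f,n); q=W[...,:2]-o; X,Y,Z=q@t,q@nn,W[...,2]
    for sg in(1,-1):
        m=(abs(X)<.06)&(abs(Y)<.08)&(Z>.075)&(Z<.14)&(Y*sg>.015); 
        if m.sum()>3: print(n,sg,m.sum(),'xmax',np.percentile(X[m],98).round(4),'y',np.median(Y[m]).round(4),'z',np.percentile(Z[m],[3,50,97]).round(4))
    m=(abs(X)<.06)&(abs(Y)<.06)&(Z>.03)&(Z<.065)&(im[...,0]-im[...,2]>30); print(n,'roll',np.percentile(X[m],[1,99]).round(4),np.percentile(Y[m],[1,99]).round(4))
E
```

```text
clock 14.5 pos [0.5432 0.0049 0.1178] psi -4.94 tilt 0.01 q [-0.12  0.34  1.78 -0.    1.03  1.54] w 0.0502 F [ 0.3  0.8 -0.9] 5.939658314455301
rows units [ 0.06 -0.    2.91] turn units -0.01 min rows 1.7471020170682434 0.005490665225857689
top 1 28 xmax 0.0236 y 0.0389 z [0.1034 0.118  0.1218]
top -1 84 xmax 0.0213 y -0.0407 z [0.0966 0.1184 0.1221]
top roll [-0.0059  0.0257] [-0.0267  0.0175]
scene 1 188 xmax 0.0254 y 0.0406 z [0.0932 0.1106 0.1194]
scene -1 328 xmax 0.0249 y -0.0373 z [0.093  0.1074 0.1189]
scene roll [-0.0181  0.0285] [-0.0223  0.0276]
```

View pics/c6.png

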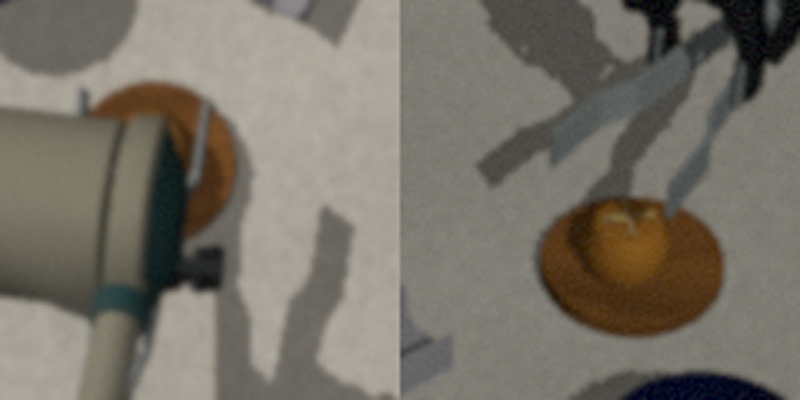

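The jaws straddle the roll symmetrically (±39 mm). I descend slowly to keep the tongs' underside about 5 mm above the board.

>>> drive_tool([
  [0.06,0,0.3,0],
  [0.06,0,0.7,0],
  [0.06,0,1.1,0],
  [0.06,0,1.5,0],
  [0.06,0,1.9,0],
  [0.06,0,2.3,0],
  [0.06,0,2.6,0],
  [0.06,0,2.8,0],
])

```text
clock: 15.27
position: [0.5441, 0.0056, 0.0463]
ee_rot: [-0.0, 0.999, -0.042, -0.001]
contact_force: [-1.0, 0.6, -1.5]
width: 0.0501
gripper_force: 5.9
```

>>> drive_tool([
  [0,0,0.05,0],
  [0,0,0.1,0],
  [0,0,0.1,0],
  [0,0,0.1,0],
  [0,0,0.1,0],
  [0,0,0.1,0],
  [0,0,0.1,0],
  [0,0,0.1,0],
])

```text
clock: 15.93
position: [0.5449, 0.0055, 0.0455]
ee_rot: [0.0, 0.999, -0.043, 0.0]
contact_force: [-0.2, -0.3, -1.8]
width: 0.0502
gripper_force: 5.9
```

```bash
python3 go.py .5447 .0048 .045 -4.9;  python3 - <<'E'
from m import *
snap('scene','s7')
o=np.array([.6355,-.0015]); a=np.radians(-4.9); t=np.array([np.cos(a),np.sin(a)]); nn=np.array([-t[1],t[0]])
im,W=load('s7','scene'); q=W[...,:2]-o; X,Y,Z=q@t,q@nn,W[...,2]
for sg in(1,-1):
    m=(X>-.03)&(X<.04)&(abs(Y-sg*.039)<.008)&(Z>.018)&(Z<.07)&(im[...,0]-im[...,2]<20); print(sg,m.sum(),np.percentile(Z[m],[3,50,97]).round(4),np.median(Y[m]))
E
```

```text
clock 15.93 pos [0.5449 0.0055 0.0455] psi -4.87 tilt 0.03 q [-0.12  0.43  1.86 -0.    0.86  1.54] w 0.0502 F [-0.2 -0.3 -1.8] 5.9394826157949865
rows units [-0.01  0.03  0.02] turn units 0.0 min rows 0.021266104967296657 0.0035689370618635237
1 137 [0.0211 0.0379 0.0471] 0.041335567500910025
-1 174 [0.0213 0.0365 0.0471] -0.03823957435209181
```

>>> drive_tool([
  [0,0,0,0],
  [0,0,0,0],
  [0,0,0,0],
  [0,0,0,0],
  [0,0,0,0],
  [0,0,0,0],
  [0,0,0,0],
  [0,0,0,0],
], grip=42, newtons=30)

```text
clock: 16.65
position: [0.5448, 0.0055, 0.0452]
ee_rot: [0.0, 0.999, -0.043, -0.0]
contact_force: [-0.6, -0.0, -0.5]
width: 0.0419
gripper_force: 8.6
```

>>> drive_tool([
  [0,0,0,0],
  [0,0,0,0],
  [0,0,0,0],
  [0,0,0,0],
  [0,0,0,0],
  [0,0,0,0],
  [0,0,0,0],
  [0,0,0,0],
], grip=30, newtons=30)

```text
clock: 17.32
position: [0.5448, 0.0055, 0.0453]
ee_rot: [0.0, 0.999, -0.043, 0.0]
contact_force: [-0.3, 0.2, -0.4]
width: 0.0384
gripper_force: 30.1
```

>>> drive_tool([
  [0,0,-0.1,0],
  [0,0,-0.3,0],
  [0,0,-0.6,0],
  [0,0,-1,0],
  [0,0,-1.5,0],
  [0,0,-2,0],
  [0,0,-2.5,0],
  [0,0,-3,0],
])

```text
clock: 17.98
position: [0.545, 0.0055, 0.122]
ee_rot: [0.0, 0.999, -0.043, 0.001]
contact_force: [-0.2, 0.2, -1.5]
width: 0.0385
gripper_force: 30.3
```

```bash
python3 - <<'E'
from h import *
for n,f in(('top','t8'),('scene','s8')): snap(n,f)
a=np.load('pics/t8.npz')['im'][170:290,240:360,::-1]; b=np.load('pics/s8.npz')['im'][190:310,280:400,::-1]
cv2.imwrite('pics/c8.png',cv2.resize(np.hstack([a,b]),(800,400),interpolation=cv2.INTER_CUBIC))
E
python3 go.py .437 .323 .122 -4.9
```

```text
clock 18.08 pos [0.5467 0.0053 0.1233] psi -4.87 tilt 0.35 q [-0.12  0.34  1.77 -0.    1.03  1.54] w 0.0384 F [ 0.3  0.2 -1.3] 30.294999470352195
rows units [-5.450e+00 -1.229e+01  1.000e-02] turn units 0.0 min rows 8.059522062998154 0.0038779281041655144
```

View pics/c8.png

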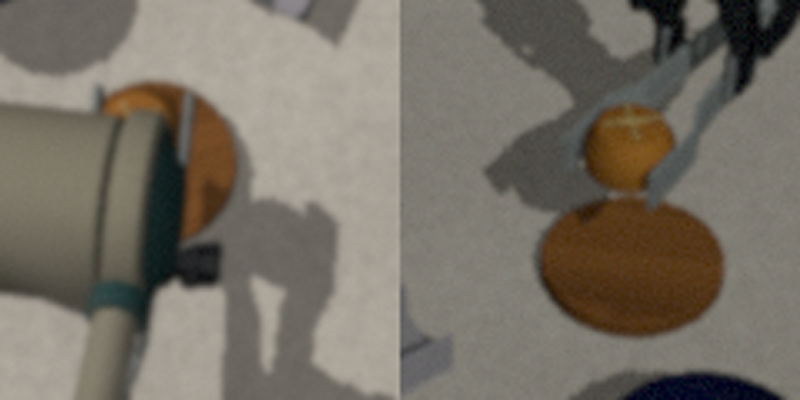

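The roll is held between the jaws, clear of the board. I carry it gently to the tray.

>>> drive_tool([
  [-0.05,-0.1,-0.05,0],
  [-0.15,-0.35,-0.1,0],
  [-0.35,-0.8,-0.2,0],
  [-0.65,-1.4,-0.28,0],
  [-1,-2.2,-0.28,0],
  [-1.4,-3.1,-0.28,0],
  [-1.8,-4.0,-0.28,0],
  [-2.2,-4.9,-0.28,0],
])

```text
clock: 18.75
position: [0.4987, 0.1341, 0.1267]
ee_rot: [-0.0, 0.999, -0.043, -0.001]
contact_force: [0.1, 0.1, -1.7]
width: 0.0385
gripper_force: 30.3
```

>>> drive_tool([
  [-0.4,-0.9,0,0],
  [-0.8,-1.8,0,0],
  [-1.2,-2.7,0,0],
  [-1.6,-3.6,0,0],
  [-2,-4.4,0,0],
  [-2.35,-5.2,0,0],
  [-2.65,-5.9,0,0],
  [-2.9,-6.5,0,0],
])

```text
clock: 19.42
position: [0.4398, 0.3022, 0.1267]
ee_rot: [0.0, 0.999, -0.042, -0.001]
contact_force: [0.1, -0.1, -2.3]
width: 0.0388
gripper_force: 30.3
```

```bash
python3 go.py .4335 .3223 .1295 -4.9
```

```text
clock 19.42 pos [0.4398 0.3022 0.1267] psi -4.8 tilt 0.12 q [0.47 0.32 1.78 0.   1.04 2.13] w 0.0388 F [ 0.1 -0.1 -2.3] 30.330695652519353
rows units [-0.32 -0.78 -0.11] turn units 0.02 min rows 0.5099575722731589 0.013700708048049157
```

>>> drive_tool([
  [-0.15,-0.4,-0.05,0],
  [-0.25,-0.62,-0.1,0],
  [-0.3,-0.73,-0.1,0],
  [-0.32,-0.78,-0.1,0],
  [-0.32,-0.78,-0.1,0],
  [-0.32,-0.78,-0.1,0],
  [-0.32,-0.78,-0.1,0],
  [-0.32,-0.78,-0.1,0],
])

```text
clock: 20.08
position: [0.4359, 0.3198, 0.1297]
ee_rot: [0.0, 0.999, -0.043, -0.0]
contact_force: [-0.1, -0.1, -2.6]
width: 0.0387
gripper_force: 30.3
```

>>> drive_tool([
  [0,0,0,0],
  [0,0,0,0],
  [0,0,0,0],
  [0,0,0,0],
  [0,0,0,0],
  [0,0,0,0],
  [0,0,0,0],
  [0,0,0,0],
])

```text
clock: 20.75
position: [0.4356, 0.3204, 0.1297]
ee_rot: [0.0, 0.999, -0.042, -0.0]
contact_force: [-0.1, 0.6, -1.3]
width: 0.0384
gripper_force: 30.3
```

```bash
python3 go.py .4335 .3223 .1295 -4.9
python3 - <<'E'
from m import *
for n,f in(('top','t9'),('scene','s9')): snap(n,f)
a=np.load('pics/t9.npz')['im'][180:330,90:250,::-1]; b=np.load('pics/s9.npz')['im'][180:330,420:580,::-1]
cv2.imwrite('pics/c9.png',cv2.resize(np.hstack([a,b]),(800,375),interpolation=cv2.INTER_CUBIC))
for f,n in(('t9','top'),('s9','scene')):
    im,W=load(f,n); m=(W[...,0]>.44)&(W[...,0]<.6)&(W[...,1]>.24)&(W[...,1]<.39)&(W[...,2]>.08)&(W[...,2]<.16)&(im[...,0]-im[...,2]>30)
    p=W[m]; print(n,m.sum(),np.percentile(p,[1,99],axis=0).round(4) if len(p) else '')
E
```

```text
clock 20.75 pos [0.4356 0.3204 0.1297] psi -4.87 tilt 0.01 q [ 0.51  0.32  1.77 -0.    1.05  2.16] w 0.0384 F [-0.1  0.6 -1.3] 30.34454281150829
rows units [-0.09 -0.07  0.01] turn units 0.01 min rows 0.06785642968937995 0.004574400168420952
top 529 [[0.4996 0.289  0.111 ]
 [0.5531 0.338  0.1426]]
scene 671 [[0.5083 0.2894 0.1025]
 [0.555  0.3381 0.1394]]
```

View pics/c9.png

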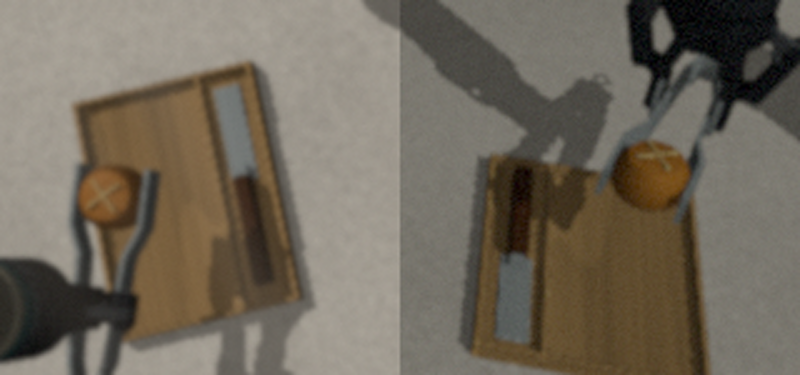

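The roll is held in the tongs 2–3 mm from the compartment's middle and about 94–95 mm above the floor, and the spreader is still in place. I hand the job in.

```bash
python3 -c "
from rig import order; print(order.sign_off())"
```

```text
the job is handed in; nothing more can be done
None
```

The job is handed in: the spreader lies flat in the narrow compartment, and the tongs hold the roll still about 9.5 cm above the broad compartment floor, 2–3 mm from its middle by my camera measurements (judging result not shown), at about 21 s of the 58 s allowed.

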